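Set out the mills from the sloped galley rack

ROBOT

A 6-joint arm with a two-finger parallel gripper is mounted at the origin on the work surface. World frame = base frame: x ahead of the robot, y to its left, z up, the work surface at z = 0. Lengths are in m, angles in rad, forces in N, time in s.
With the tool pointing down it reaches from about 0.3 to 0.775 m from the base axis. Payload 14.6 kg.
Tool frame: the origin (TCP) lies on the front face of the gripper's body, between the roots of the fingers; the fingertips stand 97 mm ahead of it and the grasp point (between the pads) lies 78 mm ahead of it; z points along the fingers, x is the direction in which the jaws open and shut, and the axes are right-handed (so a half turn about z gives the same grasp; the last joint's range is limited). The gripper opens to 94 mm and grips with 3 to 60 N. Pads are 16 mm wide; open, the fingers measure 119 mm over their backs; the gripper's body (75 mm by 177 mm) begins 78 mm behind the grasp point.
Start: joints at [1.055, 0.3, 1.521, -0, 1.321, -0.067], TCP at [0.239, 0.496, 0.303] pointing down, gripper open.
Joint ranges: [-3.03, 3.03], [-0.79, 2.21], [0.23, 2.52], [-1.04, 4.18], [0, 3.07], [-2.55, 2.55]. Speed limits (rad/s): [2.22, 2.22, 2.57, 3.14, 3.14, 3.14].

INTERFACE

Orientations are given as a unit quaternion [w, x, y, z].
In Python, from workcell import sensors, imaging, finish_job, models gives the robot as it stands.
- The arm moves only by the tool move_arm, never from a script. Its argument "rows" is a list of rows, each a list of 4 numbers: the shift along the tool's x, y, z in units of 30 cm (1.0 is 30 cm), then the turn about the tool's z in units of 60 degrees (1.0 is 60 degrees). A call has 1 to 20 rows; each row is the pose to reach, as a shift and turn from the pose commanded when the call began, along the tool's axes at that moment; what a row does not reach only later rows make up. A row lasts 1/8 s, in which the tool goes at most 62.5 mm and 10.7 degrees, less where a joint would pass 70% of its speed; a pose out of reach is approached as far as the arm can. A call with a number of a shift or a turn outside -1 to 1 is refused whole. A call with a gripper value outside its range is refused whole. "claw" is the opening, from -1 (shut) to 1 (fully open), set as the call begins (left out, the last holds). The fingers move at their own pace and stop on an object; "force" is the grip in N (left out, the last holds). Time passes only in rows, so rows that repeat a pose let the fingers close. It gives the time, the measured TCP pose, the force and the opening at its end, in the units of the state.
- sensors.read_state(): the state, without advancing time (a new reading comes with each control period).
- imaging.capture(name): name is "scene" or "side" or "wrist"; returns a dict with "color" (384x512x3 uint8, red, green, blue), "fx", "fy", "cx", "cy" (pixels), "cam_to_world" (4x4, takes a point from camera to world coordinates); the wrist camera has in their place "tool_from_camera" (4x4, takes a point from camera to tool coordinates, whose origin is the TCP and whose axes are the tool frame's). Camera axes: x right, y down, z forward; pixel columns grow to the right and rows downward; lengths in m; the calibration is good to about 2 mm. A picture is of the moment at which its call begins: read the wrist's pose just before it. There is no depth.
- finish_job(): hands the job in, once; it reports no verdict.
Trained networks look in a picture, given as the dict that the camera call returned (one of the last four; its "shot" number tells which), for a name from the list of things; names that differ only in an ending like _2 or _b are one class to them, and where a whole thing is asked for, a point or a joint stands for the part that bears it (a point fixed in the world has none). Each returns a list of dicts, best first, with "confidence" (0 to 1); they miss things now and then, are a little off and sometimes report something else, mostly with a low value. They report only what shows in the picture. A call takes as long as a camera call.
- models.look_for(picture, thing): "position" ([row, column] in pixels, amid what is visible of it).
- models.outline_of(picture, thing): "mask" (384x512 bool, what is visible of it) and "position" ([row, column] in pixels, amid what is visible of it).
The state is a dict: "clock": time; "joints": joint angles; "joint_velocities": joint speeds; "effort": joint torques, N m; "eef_pos": TCP position; "ee_rot": TCP orientation; "wrist_force": force on the tool from outside, world axes, zero at the start; "moment": the same for the moment, N m; "opening": finger opening in m.
Only numpy, scipy, OpenCV 4.12 (cv2) and the standard library are available. Lean on these libraries where they do the work, as an engineer would, in place of code of your own. Each camera call takes 0.05 s, during which the arm holds its last target. There are 200 camera calls.

TASK

Lunch is going up to the cockpit: take the two matching turned salt and pepper mills out of the sloped condiment rack and set them down gently on the serving tray, both standing upright on its floor inside the rim. Leave the canister and the oil bottle in their bays and the mug where it stands on the tray.

Things in the scene. Friction and masses are not known exactly. Their poses are not given: they have to be found in the camera images.
- mill_a: One of two identical turned wooden mills, 151 mm tall, 54 mm across foot and shoulder. Origin: centre of its underside; z: along it to its top. Grip the straight head, 46 mm across, 84 to 122 mm up; below it a 33 mm neck, above it a dome and a steel ball. 0.15 to 0.31 kg. It starts in one of the rack's bays, leaning 30 degrees, head out; draw it out along its axis, 75 mm or more.
- mill_b: The other mill, the same in every way as mill_a. Which bays the two stand in varies.
- rack: Oak rack, fixed, 380 mm wide (y), 140 deep, 134 high. Origin: centre of its footprint; z up, +x its front, away from the robot. One row of four open bays at y = -138, -46, 46, 138 mm, each 80 wide, 76 across, 72 deep, walls 8, dividers 12. They lean 30 degrees, mouths up and to the front: things in them lean with tops to +x, 54 mm feet on the front wall. Place, side and yaw (up to 0.3 rad) vary.
- canister: Plain straight wooden canister with a flat lid, 54 mm across, 119 mm tall, in a bay of the rack: leave it there. Origin: centre of its underside; z along it.
- oil_bottle: Green glass oil bottle with a narrow neck and a cork, 54 mm across, 140 mm tall, in a bay of the rack: leave it there. Origin: centre of its underside; z along it.
- tray: Plywood serving tray with a dark rim, fixed: 200 mm (its x) by 260 mm (its y) outside, 184 by 244 mm inside the rim. Origin: centre of its underside; z up. Its floor is 6 mm above the origin, the rim's top 22 mm. Place, side and yaw (up to 0.35 rad) vary. The half towards its -y is empty, the mug stands in the other.
- mug: White mug standing on the tray in the half towards the tray's +y, 72 mm across the rim, 80 mm high, with a handle reaching about 110 mm across in all. Origin: centre of its underside. Leave it standing where it is.

How it is judged:
By the outcome, as a careful person would: the job done as asked, in the order asked, and still so for the second after the job is handed in, with the robot touching nothing.
It also fails if it takes over 67 s, if anything falls off the work surface, if the arm or the gripper's body presses on something with over 40 N, if the wrist force passes 120 N, or if a joint passes its speed limit or range.

## Working session

There is one attempt and no reset: what is moved stays moved. The work goes in short steps, Python scripts to look and compute and a tool call to move; the robot and the scene stay as the last step left them, time stands still between calls to the robot, and variables do not carry over. Pictures are saved under pics/ and viewed, about 8 in all and at most 12, crops included, and the job is handed in when it is done.

Besides the shell and the picture viewer there is one more tool, called after "Emit:" as name(argument=value, ...), one argument or row to a line, values as JSON. move_arm: Moves the arm, as the interface text tells. Its arguments: {"type":"object","properties":{"rows":{"type":"array"},"claw":{"type":"number"},"force":{"type":"number"}},"required":["rows"]}

```bash
mkdir -p pics; ls
cat > h.py <<'E'
import numpy as np,cv2
from workcell import sensors,imaging,finish_job,models
from scipy.spatial.transform import Rotation as R
def rot(s): 
    q=s["ee_rot"]; return R.from_quat([q[1],q[2],q[3],q[0]]).as_matrix()
def cam(name):
    s=sensors.read_state(); p=imaging.capture(name)
    if name=="wrist":
        T=np.eye(4);T[:3,:3]=rot(s);T[:3,3]=s["eef_pos"];M=T@np.array(p["tool_from_camera"])
    else: M=np.array(p["cam_to_world"])
    return p,M
def ray(p,M,rc):
    d=M[:3,:3]@np.array([(rc[1]-p["cx"])/p["fx"],(rc[0]-p["cy"])/p["fy"],1]);return M[:3,3],d/np.linalg.norm(d)
def atz(p,M,rc,z):
    o,d=ray(p,M,rc);return o+d*(z-o[2])/d[2]
def proj(p,M,X):
    c=(np.atleast_2d(X)-M[:3,3])@M[:3,:3]
    return np.c_[p["fy"]*c[:,1]/c[:,2]+p["cy"],p["fx"]*c[:,0]/c[:,2]+p["cx"]]
def save(n,im): cv2.imwrite("pics/"+n,im[:,:,::-1])
E
python3 - <<'E'
from h import *
ims=[]
for n in("scene","side"):
    p,M=cam(n);print(n,M.round(3).tolist(),p["fx"],p["cx"],p["cy"])
    ims.append(p["color"])
    for t in("mill_a","canister","oil_bottle","mug","tray","rack"):
        for d in models.look_for(p,t)[:3]:print(t,np.round(d["position"],1),round(d["confidence"],2))
save("a.png",cv2.resize(np.vstack(ims),None,fx=.78,fy=.78) if 0 else np.hstack(ims)[:, :])
save("s1.png",ims[0]);save("s2.png",ims[1])
E
```

```text
pics
scene [[0.435, 0.76, -0.483, 1.018], [0.901, -0.37, 0.229, -0.25], [-0.005, -0.535, -0.845, 0.994], [0.0, 0.0, 0.0, 1.0]] 475.4252801384687 255.25522618013983 192.1464510816326
mill_a [233.  157.7] 0.67
mill_a [214.5 201.2] 0.6
mill_a [254.8 117.6] 0.22
canister [253.8 117.7] 0.93
oil_bottle [201.3 237.3] 0.94
mug [138.8 349.3] 0.71
mug [217.  202.3] 0.23
mug [200.3 237.2] 0.18
tray [175.1 325.2] 0.67
rack [227.9 178.2] 0.71
side [[0.985, -0.076, 0.153, 0.363], [-0.169, -0.55, 0.818, -0.705], [0.021, -0.832, -0.555, 0.508], [0.0, 0.0, 0.0, 1.0]] 363.05587461480496 253.10208762005564 181.28406198809694
mill_a [184.8 281.2] 0.8
mill_a [213.1 293.6] 0.62
canister [253.7 306.5] 0.71
oil_bottle [159.9 268. ] 0.96
mug [125.  217.7] 0.69
tray [143.3 227.8] 0.56
tray [214.1 294.2] 0.16
rack [269.  259.3] 0.61
```

View pics/s1.png

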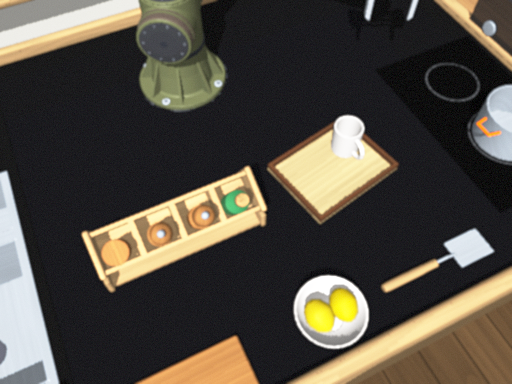

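View pics/s2.png

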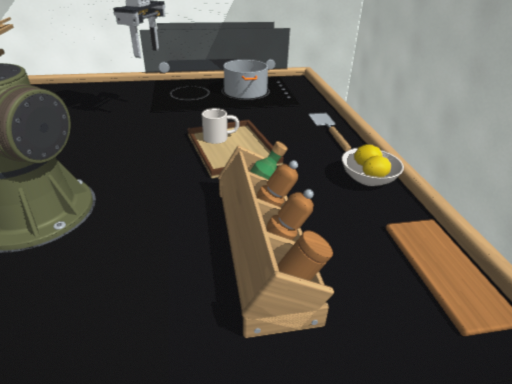

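Both views show, along the rack from its near end in the side view: canister, mill, mill, oil bottle. The mills are in the two middle bays. The steel balls are at about (234,160) and (215,204) in the scene view, and at (194,308) and (164,293) in the side view. The mug is in the far half of the tray.

```bash
cat > m1.py <<'E'
from h import *
from scipy.optimize import least_squares
ps,Ms=cam("scene");pd,Md=cam("side")
def ball(p,rc):
    r,c=map(int,rc);w=9;im=p["color"][r-w:r+w+1,c-w:c+w+1].astype(float)
    sat=im.max(2)-im.min(2);m=(sat<60)&(im.mean(2)>100)
    n,l,st,ce=cv2.connectedComponentsWithStats(m.astype(np.uint8))
    if n<2: return np.array(rc,float)
    k=min(range(1,n),key=lambda i:np.hypot(ce[i][0]-w,ce[i][1]-w)-st[i][4]*.05)
    print("blob",st[k][4]);return np.array([r-w+ce[k][1],c-w+ce[k][0]])
def tri(a,b):
    o1,d1=ray(ps,Ms,a);o2,d2=ray(pd,Md,b)
    t=np.linalg.lstsq(np.c_[d1,-d2],o2-o1,rcond=None)[0];P,Q=o1+d1*t[0],o2+d2*t[1]
    return (P+Q)/2,np.linalg.norm(P-Q)
B=[]
for a,b in(((234,160),(194,308)),((215,204),(164,293))):
    a=ball(ps,a);b=ball(pd,b);X,e=tri(a,b);B.append(X);print(a.round(1),b.round(1),X.round(4),"gap",e.round(4))
dy=B[1]-B[0];print("dist",np.linalg.norm(dy),"yaw",np.arctan2(-dy[0],dy[1]))
# tray: fit of corners from mask
for n,p,M in(("scene",ps,Ms),("side",pd,Md)):
    d=models.outline_of(p,"tray")[0];m=d["mask"].astype(np.uint8)
    mg=models.outline_of(p,"mug")[0];m|=mg["mask"].astype(np.uint8)*0
    c=max(cv2.findContours(m,0,1)[0],key=cv2.contourArea)
    h=cv2.convexHull(c)[:,0,::-1]
    W=np.array([atz(p,M,x,.022)[:2] for x in h]).astype(np.float32)
    (cx,cy),wh,an=cv2.minAreaRect(W);print(n,"tray",cx,cy,wh,an,d["confidence"])
    print(" mug",atz(p,M,mg["position"],.045).round(3))
E
python3 m1.py; python3 -c "
from h import *
s=sensors.read_state();print(s['eef_pos'],s['clock'],rot(s).round(3).tolist(),s['opening'])
p=imaging.capture('wrist');print(np.round(p['tool_from_camera'],3).tolist(),p['fx'])"
```

```text
blob 60
blob 66
[233.4 160.8] [193.6 308.7] [ 0.5454 -0.2338  0.1562] gap 0.0027
blob 59
blob 50
[214.8 205. ] [164.3 293.7] [ 0.5449 -0.1389  0.1567] gap 0.0027
dist 0.09497143484632319 yaw 0.004750131346512765
scene tray 0.4764208197593689 0.22177478671073914 (0.2107580602169037, 0.26973479986190796) 12.133442878723145 0.7
 mug [0.437 0.289 0.045]
side tray 0.4696740508079529 0.20405656099319458 (0.21223312616348267, 0.29438310861587524) 11.224557876586914 0.89
 mug [0.444 0.278 0.045]
[0.23865126 0.49552316 0.30264158] 1.0 [[0.434, 0.901, -0.0], [0.901, -0.434, -0.0], [-0.0, -0.0, -1.0]] 0.09443562660042785
[[1.0, -0.0, 0.0, -0.001], [-0.0, 0.969, 0.245, -0.071], [-0.0, -0.245, 0.969, -0.082], [0.0, 0.0, 0.0, 1.0]] 326.9171106682818
```

Emit:
move_arm(
  rows=[
    [-0.2, 0.235, -0.05, -0.1],
    [-0.4, 0.47, -0.1, -0.2],
    [-0.6, 0.7, -0.15, -0.3],
    [-0.8, 0.94, -0.19, -0.43],
    [-0.8, 0.94, -0.19, -0.43],
    [-0.8, 0.94, -0.19, -0.43],
    [-0.8, 0.94, -0.19, -0.43],
  ],
  claw=0.28,
)

```text
clock: 1.92
eef_pos: [0.3898, 0.1539, 0.3603]
ee_rot: [0.0, 0.709, 0.706, 0.001]
wrist_force: [-0.4, 0.7, -0.7]
opening: 0.0598
```

Emit:
move_arm(
  rows=[
    [-0.2, 0.1, 0, 0],
    [-0.4, 0.2, 0, 0],
    [-0.6, 0.3, 0, 0],
    [-0.8, 0.4, 0, 0],
    [-1.0, 0.5, 0, 0],
    [-1.0, 0.5, 0, 0],
    [-1.0, 0.5, 0, 0],
  ],
)

```text
clock: 2.8
eef_pos: [0.5395, -0.1429, 0.3587]
ee_rot: [-0.001, 0.707, 0.707, -0.0]
wrist_force: [-0.4, 0.3, -0.1]
opening: 0.0601
```

Run:
```python
from h import *
s=sensors.read_state();print(s['eef_pos'],rot(s).round(3).tolist())
p,M=cam("wrist")
im=p["color"].copy()
for t in("mill_a","canister","oil_bottle"):
    for d in models.look_for(p,t)[:3]:print(t,np.round(d["position"],1),round(d["confidence"],2))
for X in((.5454,-.2338,.1562),(.5449,-.1389,.1567)):
    rc=proj(p,M,X)[0];print(rc);cv2.circle(im,(int(rc[1]),int(rc[0])),2,(0,0,255),-1)
save("w1.png",im)
```

```text
[ 0.53950568 -0.14290835  0.35873451] [[-0.001, 1.0, -0.001], [1.0, 0.001, 0.001], [0.001, -0.001, -1.0]]
mill_a [157.6 258.7] 0.83
mill_a [156.4 167.8] 0.71
canister [162.4  73.4] 0.95
oil_bottle [152.2 340.5] 0.74
[203.18871448 153.71891694]
[202.84023939 259.01136671]
```

View pics/w1.png

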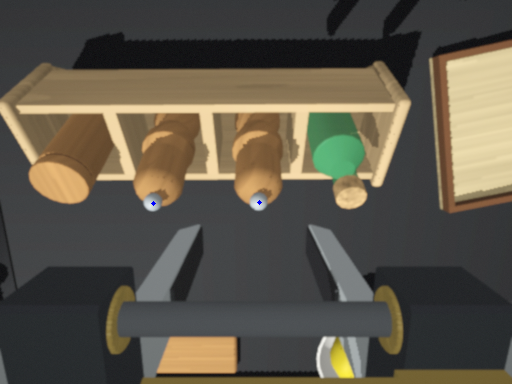

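The projected ball points fall on the steel balls at (203,153) and (203,259), so the triangulation is confirmed. The rack yaw is about 0, and the fingers are clear of both mills. I'll descend onto the mill at y = -0.139.

Emit:
move_arm(
  rows=[
    [0.013, -0.052, 0.15, 0],
    [0.013, -0.052, 0.3, 0],
    [0.013, -0.052, 0.42, 0],
    [0.013, -0.052, 0.5, 0],
    [0.013, -0.052, 0.535, 0],
    [0.013, -0.052, 0.535, 0],
    [0.013, -0.052, 0.535, 0],
  ],
)

```text
clock: 3.88
eef_pos: [0.5238, -0.1389, 0.2003]
ee_rot: [0.001, 0.706, 0.708, 0.0]
wrist_force: [0.1, -0.6, 0.1]
opening: 0.0601
```

Emit:
move_arm(
  rows=[
    [0, 0, 0, 0],
    [0, 0, 0, 0],
    [0, 0, 0, 0],
    [0, 0, 0, 0],
  ],
  claw=-1,
  force=15,
)

```text
clock: 4.38
eef_pos: [0.5236, -0.1391, 0.1996]
ee_rot: [0.0, 0.707, 0.708, 0.0]
wrist_force: [0.9, 0.3, 6.6]
opening: 0.0461
```

Emit:
move_arm(
  rows=[
    [0, 0.02, -0.035, 0],
    [0, 0.055, -0.095, 0],
    [0, 0.09, -0.156, 0],
    [0, 0.13, -0.225, 0],
    [0, 0.167, -0.289, 0],
    [0, 0.167, -0.4, 0],
    [0, 0.167, -0.53, 0],
    [0, 0.167, -0.53, 0],
  ],
)

```text
clock: 5.38
eef_pos: [0.574, -0.1389, 0.3609]
ee_rot: [0.002, 0.707, 0.708, 0.001]
wrist_force: [0.7, -0.1, -3.0]
opening: 0.0459
```

Run:
```python
from h import *
p,M=cam("side");q,N=cam("wrist")
save("g1.png",np.hstack([p["color"][40:340,120:470],q["color"][40:340,80:430]]))
```

```text
(no output)
```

View pics/g1.png

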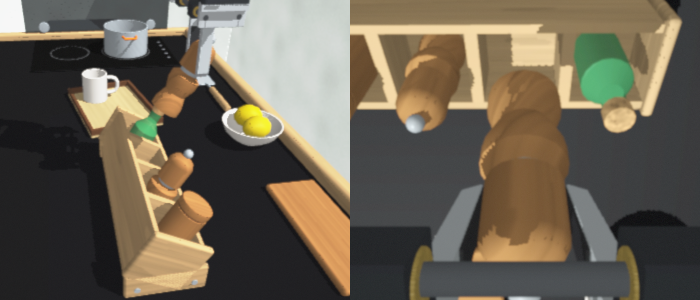

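Mill gripped at 46 mm and out of its bay, still leaning 30° forward. The first wrist picture showed the tray's -y edge running from (58,435) to (211,446). I'll use that to check the tray pose.

Run:
```python
from h import *
p=imaging.capture("wrist")
T=np.eye(4);T[:3,:3]=np.array([[0,1,0],[1,0,0],[0,0,-1.]]);T[:3,3]=[.5395,-.1429,.3587];M=T@np.array(p["tool_from_camera"])
a,b,c=[atz(p,M,x,.022) for x in((58,433),(211,446),(200,512))]
print(a.round(4),b.round(4),c.round(4),"yaw",np.arctan2(b[1]-a[1],b[0]-a[0]),np.arctan2(-(c-b)[0],(c-b)[1]), np.linalg.norm(a-b))
# scene: rim-based colour fit: draw model with two yaw candidates
q,N=cam("scene");im=cv2.resize(q["color"],None,fx=1)
for (cx,cy,yaw,col) in((.476,.222,.205,(0,255,255)),):
    Rz=R.from_euler('z',yaw).as_matrix()
    for hx,hy,z in((.1,.13,.022),(.092,.122,.022),(.092,.122,.006)):
        P=np.array([[sx*hx,sy*hy,z] for sx,sy in((1,1),(1,-1),(-1,-1),(-1,1))])@Rz.T+[cx,cy,0]
        rc=proj(q,N,P);cv2.polylines(im,[np.round(rc[:,::-1]*16).astype(np.int32)],True,col,1,cv2.LINE_AA,4)
save("t1.png",cv2.resize(im[100:240,240:420],None,fx=4,fy=4))
```

```text
[0.4028 0.07   0.022 ] [0.5931 0.1129 0.022 ] [0.5779 0.1982 0.022 ] yaw 0.22204598019363936 0.17625728660505416 0.19505061589356631Traceback (most recent call last):
  File "<stdin>", line 7, in <module>
cv2.error: OpenCV(4.12.0) /io/opencv/modules/imgproc/src/resize.cpp:4211: error: (-215:Assertion failed) inv_scale_y > 0 in function 'resize'
```

Tray pose: centre about (0.472, 0.221), yaw about 0.205. The wrist and scene views agree to within 7 mm. I'll carry the first mill to the near -x spot, with final centre (0.438, 0.153).

Emit:
move_arm(
  rows=[
    [0.05, 0, -0.1, 0],
    [0.18, -0.02, -0.13, 0],
    [0.34, -0.06, -0.13, 0],
    [0.52, -0.12, -0.13, 0],
    [0.7, -0.18, -0.1, 0],
    [0.86, -0.24, 0, 0],
    [0.95, -0.268, 0.12, 0],
    [0.973, -0.268, 0.25, 0],
    [0.973, -0.268, 0.37, 0],
    [0.973, -0.268, 0.46, 0],
    [0.973, -0.268, 0.5, 0],
    [0.973, -0.268, 0.5, 0],
  ],
)

```text
clock: 7.08
eef_pos: [0.4925, 0.1528, 0.2076]
ee_rot: [-0.0, 0.707, 0.708, -0.001]
wrist_force: [0.7, -0.1, -1.6]
opening: 0.046
```

Run:
```python
from h import *
s=sensors.read_state();print(s['eef_pos'],s['wrist_force'],s['moment'],s['clock'])
p,M=cam("side");q,N=cam("scene")
save("g2.png",np.hstack([cv2.resize(p["color"][50:200,150:300],None,fx=2.6,fy=2.6),cv2.resize(q["color"][70:220,260:410],None,fx=2.6,fy=2.6)]))
```

```text
[0.49249956 0.15280053 0.20757506] [ 0.69843144 -0.11671264 -1.60213299] [ 0.00949339 -0.05908251 -0.0448606 ] 7.075
```

View pics/g2.png

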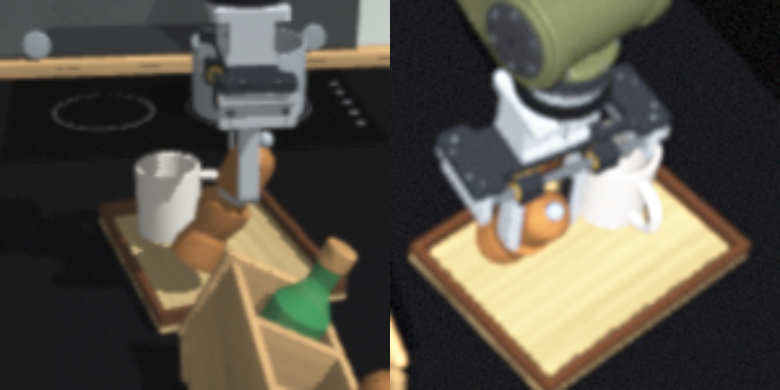

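The mill is still tilted 30° and sits over the empty half of the tray, clear of the mug. I'll lower it until the foot edge touches.

Emit:
move_arm(
  rows=[
    [0, 0, 0.03, 0],
    [0, 0, 0.05, 0],
    [0, 0, 0.06, 0],
    [0, 0, 0.066, 0],
    [0, 0, 0.066, 0],
  ],
  force=8,
)

```text
clock: 7.8
eef_pos: [0.4927, 0.1529, 0.1883]
ee_rot: [-0.0, 0.707, 0.708, -0.0]
wrist_force: [-0.0, 0.8, -3.1]
opening: 0.046
```

Emit:
move_arm(
  rows=[
    [0, 0, 0.005, 0],
    [0, 0, 0.01, 0],
    [0, 0, 0.01, 0],
  ],
)

```text
clock: 8.18
eef_pos: [0.4931, 0.1529, 0.1859]
ee_rot: [0.0, 0.707, 0.708, 0.001]
wrist_force: [0.9, -0.2, 3.8]
opening: 0.0465
```

Emit:
move_arm(
  rows=[
    [0, -0.015, -0.002, 0],
    [0, -0.03, -0.005, 0],
    [0, -0.045, -0.007, 0],
    [0, -0.06, -0.008, 0],
    [0, -0.076, -0.009, 0],
    [0, -0.092, -0.009, 0],
    [0, -0.108, -0.009, 0],
    [0, -0.124, -0.008, 0],
    [0, -0.14, -0.006, 0],
    [0, -0.155, -0.004, 0],
    [0, -0.17, -0.002, 0],
    [0, -0.182, 0, 0],
    [0, -0.182, 0, 0],
  ],
)

```text
clock: 9.8
eef_pos: [0.4377, 0.1528, 0.1851]
ee_rot: [-0.0, 0.707, 0.708, -0.0]
wrist_force: [1.1, 0.3, -3.2]
opening: 0.046
```

Run:
```python
from h import *
s=sensors.read_state();print(s['eef_pos'],s['wrist_force'],s['moment'],s['clock'])
p,M=cam("side");q,N=cam("scene")
save("g3.png",np.hstack([cv2.resize(p["color"][50:200,150:300],None,fx=2.6,fy=2.6),cv2.resize(q["color"][70:220,260:410],None,fx=2.6,fy=2.6)]))
```

```text
[0.43773922 0.15277875 0.18507209] [ 1.05341847  0.28500595 -3.18367486] [ 0.01861454 -0.05706456  0.02175314] 9.8
```

View pics/g3.png

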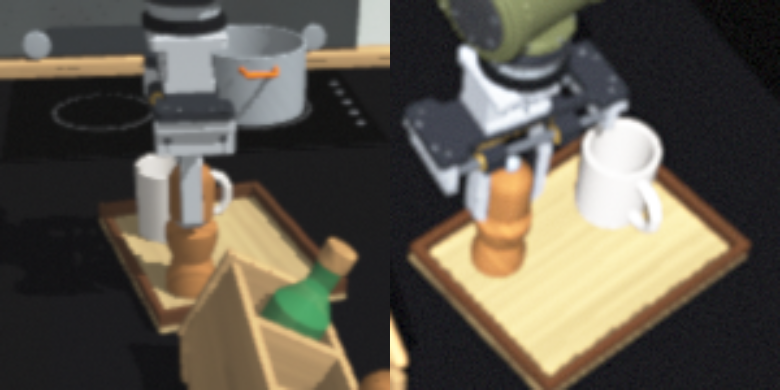

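It now stands practically upright. The wrist force still shows it hanging, so I'll lower it gently until the floor carries it.

Emit:
move_arm(
  rows=[
    [0, 0, 0.005, 0],
    [0, 0, 0.01, 0],
    [0, 0, 0.014, 0],
    [0, 0, 0.014, 0],
  ],
  force=5,
)

```text
clock: 10.4
eef_pos: [0.4384, 0.1529, 0.1816]
ee_rot: [0.0, 0.707, 0.708, 0.0]
wrist_force: [-1.2, -0.1, 4.8]
opening: 0.0461
```

Emit:
move_arm(
  rows=[
    [0, 0, 0, 0],
    [0, 0, 0, 0],
  ],
  force=3,
)

```text
clock: 10.65
eef_pos: [0.4382, 0.1528, 0.1814]
ee_rot: [0.0, 0.707, 0.708, 0.0]
wrist_force: [-1.2, 0.4, 4.6]
opening: 0.0463
```

Emit:
move_arm(
  rows=[
    [0, 0, 0, 0],
    [0, 0, 0, 0],
    [0, 0, 0, 0],
  ],
  claw=0.3,
)

```text
clock: 11.02
eef_pos: [0.438, 0.1528, 0.181]
ee_rot: [-0.0, 0.707, 0.708, -0.0]
wrist_force: [0.3, -0.4, 0.1]
opening: 0.0614
```

Emit:
move_arm(
  rows=[
    [0, 0, -0.05, 0],
    [0, 0, -0.15, 0],
    [0, 0, -0.3, 0],
    [0, 0, -0.5, 0],
    [0, 0, -0.6, 0],
    [0, 0, -0.6, 0],
  ],
)

```text
clock: 11.78
eef_pos: [0.4382, 0.1529, 0.364]
ee_rot: [0.001, 0.707, 0.708, 0.002]
wrist_force: [-0.1, 0.5, -0.1]
opening: 0.0609
```

```bash
cat > up.py <<'E'
from h import *
import sys
p,M=cam("side");q,N=cam("scene")
save(sys.argv[1],np.hstack([cv2.resize(p["color"][50:200,150:300],None,fx=2.6,fy=2.6),cv2.resize(q["color"][70:220,260:410],None,fx=2.6,fy=2.6)]))
E
python3 up.py g4.png
```

```text
(no output)
```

View pics/g4.png

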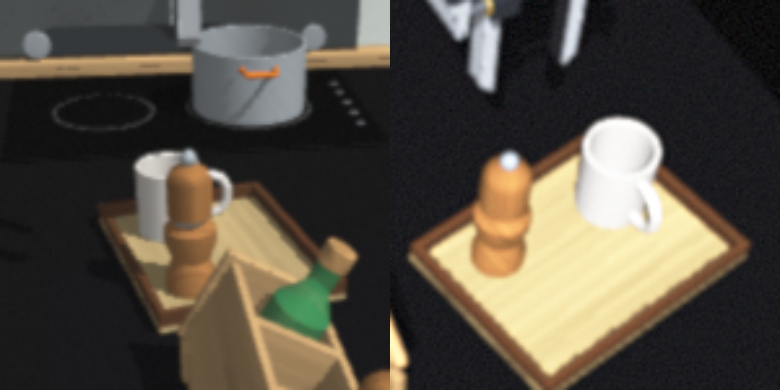

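The first mill stands upright on the tray. In the scene crop its ball is at (510,160), and the mug has not moved. Now the second mill.

Emit:
move_arm(
  rows=[
    [-0.2, 0.06, 0, 0],
    [-0.4, 0.12, 0, 0],
    [-0.6, 0.18, 0, 0],
    [-0.8, 0.24, 0, 0],
    [-1.0, 0.28, 0, 0],
    [-1.0, 0.287, 0, 0],
    [-1.0, 0.287, 0, 0],
  ],
)

```text
clock: 12.75
eef_pos: [0.5245, -0.1467, 0.3601]
ee_rot: [-0.001, 0.707, 0.708, -0.0]
wrist_force: [0.2, 0.3, 0.2]
opening: 0.0609
```

Emit:
move_arm(
  rows=[
    [-0.15, 0, 0, 0],
    [-0.29, 0, 0, 0],
    [-0.29, 0, 0.0, 0],
    [-0.29, 0, 0, 0],
  ],
)

```text
clock: 13.25
eef_pos: [0.5249, -0.2326, 0.361]
ee_rot: [-0.0, 0.706, 0.708, 0.0]
wrist_force: [-0.4, 0.2, -0.2]
opening: 0.0609
```

Run:
```python
from h import *
s=sensors.read_state();print(s['eef_pos'],s['clock'])
p,M=cam("wrist");rc=proj(p,M,(.5454,-.2338,.1562))[0];print(rc)
im=p["color"];r,c=map(int,rc);w=im[r-14:r+15,c-14:c+15].astype(float)
m=((w.max(2)-w.min(2))<60)&(w.mean(2)>100);n,l,st,ce=cv2.connectedComponentsWithStats(m.astype(np.uint8))
for i in range(1,n):
  if st[i][4]>10:
    g=(r-14+ce[i][1],c-14+ce[i][0]);print(g,st[i],atz(p,M,g,.1562))
```

```text
[ 0.52487878 -0.2326165   0.36104113] 13.25
[217.69427529 253.23302491]
(np.float64(216.35036496350364), np.float64(252.34306569343065)) [  4   4  19  19 274] [ 0.54410831 -0.23462009  0.1562    ]
```

Emit:
move_arm(
  rows=[
    [-0.007, -0.006, 0.15, 0],
    [-0.007, -0.006, 0.3, 0],
    [-0.007, -0.006, 0.42, 0],
    [-0.007, -0.006, 0.5, 0],
    [-0.007, -0.006, 0.537, 0],
    [-0.007, -0.006, 0.537, 0],
    [-0.007, -0.006, 0.537, 0],
  ],
)

```text
clock: 14.18
eef_pos: [0.5234, -0.236, 0.2012]
ee_rot: [0.001, 0.706, 0.708, 0.0]
wrist_force: [-0.7, 0.3, -0.6]
opening: 0.0611
```

Emit:
move_arm(
  rows=[
    [0, 0, 0, 0],
    [0, 0, 0, 0],
    [0, 0, 0, 0],
    [0, 0, 0, 0],
  ],
  claw=-1,
  force=15,
)

```text
clock: 14.68
eef_pos: [0.5232, -0.2361, 0.2006]
ee_rot: [0.0, 0.707, 0.708, 0.0]
wrist_force: [-0.1, 2.7, 6.5]
opening: 0.0458
```

Emit:
move_arm(
  rows=[
    [0, 0.02, -0.035, 0],
    [0, 0.055, -0.095, 0],
    [0, 0.09, -0.156, 0],
    [0, 0.13, -0.225, 0],
    [0, 0.167, -0.289, 0],
    [0, 0.167, -0.42, 0],
    [0, 0.167, -0.56, 0],
    [0, 0.167, -0.66, 0],
    [0, 0.167, -0.66, 0],
  ],
)

```text
clock: 15.8
eef_pos: [0.5733, -0.2362, 0.4001]
ee_rot: [0.002, 0.707, 0.708, 0.001]
wrist_force: [-0.3, -0.2, -4.5]
opening: 0.0462
```

Emit:
move_arm(
  rows=[
    [0.06, 0, 0, 0],
    [0.2, 0.01, 0, 0],
    [0.38, 0.02, 0, 0],
    [0.56, 0.03, 0, 0],
    [0.74, 0.04, 0, 0],
    [0.9, 0.04, 0, 0],
    [1.0, 0.04, 0, 0],
    [1.0, 0.04, 0, 0],
  ],
)

```text
clock: 16.8
eef_pos: [0.584, 0.0666, 0.3964]
ee_rot: [-0.001, 0.705, 0.709, -0.001]
wrist_force: [0.2, 0.4, -3.5]
opening: 0.0456
```

Emit:
move_arm(
  rows=[
    [0.1, 0, 0, 0],
    [0.24, 0, 0.05, 0],
    [0.34, 0, 0.15, 0],
    [0.36, 0, 0.28, 0],
    [0.36, 0, 0.42, 0],
    [0.36, 0, 0.54, 0],
    [0.36, 0, 0.61, 0],
    [0.36, 0, 0.64, 0],
    [0.36, 0, 0.64, 0],
  ],
)

```text
clock: 17.92
eef_pos: [0.5843, 0.1717, 0.2057]
ee_rot: [-0.0, 0.707, 0.708, -0.0]
wrist_force: [-0.3, -0.9, -3.3]
opening: 0.0461
```

```bash
python3 up.py g5.png
```

```text
(no output)
```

View pics/g5.png

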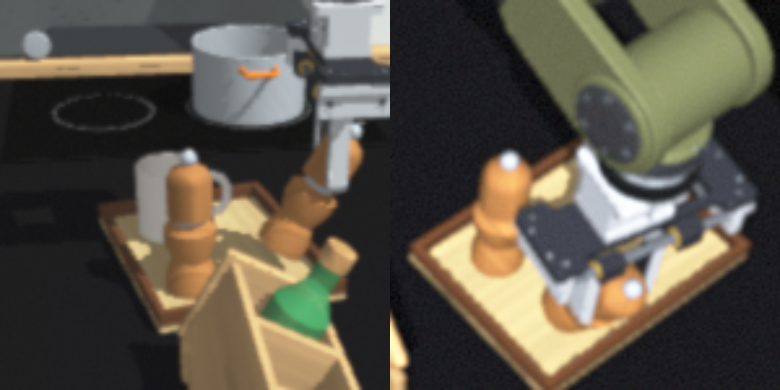

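The second mill is over the tray, tilted and clear of the first mill and the rim. Same set-down.

Emit:
move_arm(
  rows=[
    [0, 0, 0.03, 0],
    [0, 0, 0.045, 0],
    [0, 0, 0.056, 0],
    [0, 0, 0.062, 0],
    [0, 0, 0.067, 0],
    [0, 0, 0.067, 0],
  ],
  force=8,
)

```text
clock: 18.77
eef_pos: [0.5848, 0.1719, 0.1866]
ee_rot: [0.0, 0.707, 0.708, 0.001]
wrist_force: [1.0, -0.3, 2.7]
opening: 0.046
```

Emit:
move_arm(
  rows=[
    [0, -0.015, -0.002, 0],
    [0, -0.03, -0.005, 0],
    [0, -0.045, -0.007, 0],
    [0, -0.06, -0.008, 0],
    [0, -0.076, -0.009, 0],
    [0, -0.092, -0.009, 0],
    [0, -0.108, -0.009, 0],
    [0, -0.124, -0.008, 0],
    [0, -0.14, -0.006, 0],
    [0, -0.155, -0.004, 0],
    [0, -0.17, -0.002, 0],
    [0, -0.182, 0, 0],
    [0, -0.182, 0, 0],
  ],
)

```text
clock: 20.4
eef_pos: [0.5295, 0.1718, 0.1855]
ee_rot: [-0.0, 0.707, 0.708, -0.0]
wrist_force: [-0.4, -0.1, -2.9]
opening: 0.0459
```

Emit:
move_arm(
  rows=[
    [0, 0, 0.005, 0],
    [0, 0, 0.01, 0],
    [0, 0, 0.014, 0],
    [0, 0, 0.014, 0],
  ],
  force=5,
)

```text
clock: 20.9
eef_pos: [0.5301, 0.1719, 0.1823]
ee_rot: [0.0, 0.707, 0.708, 0.0]
wrist_force: [-2.0, -0.9, 6.1]
opening: 0.0463
```

```bash
python3 up.py g6.png
```

```text
(no output)
```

View pics/g6.png

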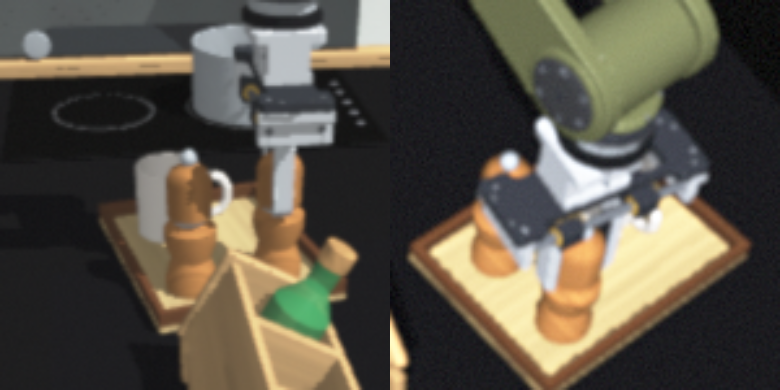

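The second mill is upright and its weight is on the tray floor. I'll release it.

Emit:
move_arm(
  rows=[
    [0, 0, 0, 0],
    [0, 0, 0, 0],
  ],
  force=3,
)

```text
clock: 21.25
eef_pos: [0.53, 0.1719, 0.182]
ee_rot: [0.0, 0.707, 0.708, 0.0]
wrist_force: [-1.5, 0.4, 5.1]
opening: 0.0465
```

Emit:
move_arm(
  rows=[
    [0, 0, 0, 0],
    [0, 0, 0, 0],
    [0, 0, 0, 0],
  ],
  claw=0.3,
)

```text
clock: 21.62
eef_pos: [0.5298, 0.1718, 0.1816]
ee_rot: [-0.0, 0.707, 0.708, -0.0]
wrist_force: [0.5, -0.5, 0.2]
opening: 0.0607
```

Emit:
move_arm(
  rows=[
    [0, 0, -0.05, 0],
    [0, 0, -0.15, 0],
    [0, 0, -0.3, 0],
    [0, 0, -0.5, 0],
    [0, 0, -0.65, 0],
    [0, 0, -0.65, 0],
    [0, 0, -0.65, 0],
  ],
)

```text
clock: 22.5
eef_pos: [0.5296, 0.1718, 0.3764]
ee_rot: [-0.0, 0.707, 0.708, -0.0]
wrist_force: [0.4, -0.3, -0.1]
opening: 0.0611
```

Run:
```python
from h import *
p,M=cam("side");q,N=cam("scene")
save("g7.png",np.hstack([cv2.resize(p["color"][50:300,150:340],(380,500)),cv2.resize(q["color"][70:320,230:420],(380,500))]))
# expected ball positions of upright mills
for X in((.438,.153,.151),(.530,.172,.151)):print("predicted ball px",proj(p,M,X)[0].round(0),proj(q,N,X)[0].round(0))
for n,I in(("side",p),("scene",q)):
  for d in models.look_for(I,"mill_a")[:2]:print(n,np.round(d["position"]),round(d["confidence"],2))
```

```text
predicted ball px [109. 221.] [131. 305.]
predicted ball px [105. 256.] [158. 333.]
side [128. 258.] 0.96
side [138. 224.] 0.61
scene [178. 328.] 0.75
scene [153. 305.] 0.74
```

View pics/g7.png

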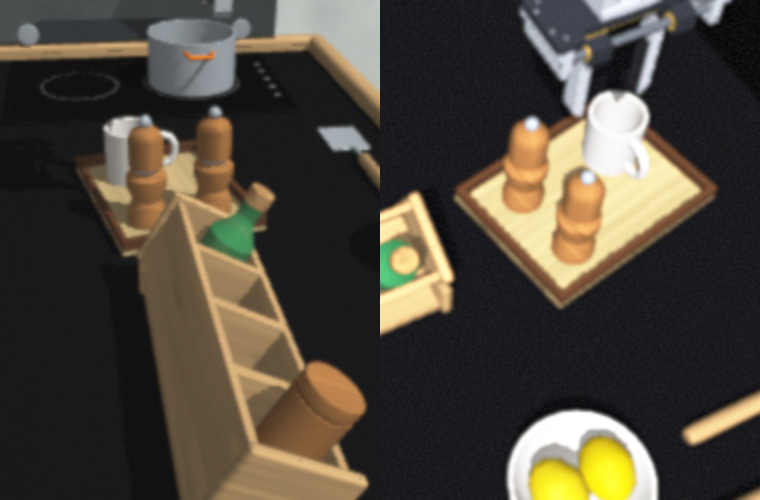

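Both mills stand upright on the tray floor inside the rim. Their balls are within a few pixels of where upright mills at the target spots should show. The canister, the oil bottle and the mug are in place.

```bash
python3 -c "
from h import *
print(finish_job())"
```

```text
the job is handed in; nothing more can be done
None
```

Both mills now stand upright on the floor of the serving tray, inside the rim, in its empty half. I drew each one out along its leaning axis and touched its foot edge to the tray. I then rolled it upright in a light grip and let go once the floor carried its weight.

**Last checks**
- **Mills:** the final side and scene pictures show both mills standing free, with their steel balls within a few pixels of where upright mills should appear.
- **Left in place:** the canister and oil bottle are still in their bays, and the mug is where it was.
- **Arm:** the gripper was open, raised about 19 cm clear of the mills. Wrist force was about 0 N, and no reading went above about 7 N.
- **Time:** about 22.6 s of the 67 s allowed.

**Disagreement:** the wrist and scene cameras put the tray's centre about 7 mm apart. The spots I chose leave about 18 mm to the rim, so this did not matter. No check failed.

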